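# Open the tablet holder to its mark, lock the cam lever and keep hold

## Task

Get the recipe-tablet holder ready for the tablet: pull its sprung sliding jaw out along the rail until the jaw's outer face is level with the long line across the rail, and only then, with the jaw kept at that line, squeeze the cam lever shut, flat against the carriage. Finish while holding: at the end the fingers are still pinching the carriage and the shut lever between them, with the jaw at the line. Leave the jars, the tablet and the other kitchen things where they are.

Things in the scene. Friction and masses are not known exactly. Their poses are not given: they have to be found in the camera images.
- stand: Counter-top tablet holder, fixed, head tilted flat. Steel base 150 mm across, 12 mm high, centred at y = +30 mm; aluminium rail on a neck along the holder's y: 16 mm wide, y -165 to +135 mm, 72 to 90 mm above the counter; fixed jaw at y = +121 mm, up to 115 mm high. The sliding jaw pulls out to -y. Origin on the counter under the rail's centre line; +x is across it, to the lever's side; z up.
- jaw_slide (a joint): How far the sliding jaw is pulled out along the rail (to the holder's -y), m: 0 home (lip's inner face at y = -20 mm), 0.080 with its outer face at the long line, 0.105 end stop. A spring pulls it home, 3 N at home, 6 N at the line: it runs back if let go with the lever open. With the lever shut the cam grips the rail.
- cam_lever (a joint): Cam lever angle, rad: 0 shut, flat against the carriage; about 0.5 to 0.62 at the start (open, its tip swung out sideways in the holder's +x); 0.65 stop. It stays where it is left; a light squeeze at the tip (under 10 N) closes it, over centre.
- jaw_edge (a point): On the rail's top centre line at the outer face of the sliding jaw's lip: a black bar across the rail, 104 mm wide (52 mm each side), 8 mm thick, 77 to 99 mm above the counter; only a hooked tab at its middle, 18 mm wide, rises to 115 mm. The parts of the lip that stand out beyond the carriage are finger wings: a finger on each side, pushing on their inner face, pulls the jaw out.
- carriage (a point): Grey carriage block of the sliding jaw, on the rail: 26 mm wide (x -13 to +13 mm), 44 mm long (y = 0, the lip's inner face, to +44 mm, towards the fixed jaw), 77 to 99 mm above the counter. Origin on the rail's top centre line (90 mm above the counter) at the lip's inner face; axes as the holder's. It moves with the jaw.
- lever_pin (a point): Aluminium handle of the cam lever, 32 mm long, 7 mm thick, 14 mm high, middle 88 mm above the counter. Origin on its upright pivot pin, at carriage x = +17.5, y = +38 mm; it runs along its own -y to the tip near the lip. Shut, its outer face is at carriage x = +21 mm, so carriage and shut lever are 34 mm wide together; at 0.62 rad the tip's outer corner is at x = +39 mm.
- lever_tip (a point): End of the lever handle, 32 mm from the pivot pin, mid height.
- mark (a point): The long dark line right across the rail (top and both sides), at its middle on the rail's top, holder y = -108 mm; the other scale ticks are short. The goal line for jaw_edge.
- jar_square: Bystander: square clear jar with black lid, 60 x 60 x 95 mm. Origin at the centre of its underside, as for all bystanders.
- jar_round: Bystander: round clear jar with black lid, 56 mm across, 92 mm high.
- shaker: Bystander: small round spice shaker, 40 mm across, 88 mm high.
- spoon: Bystander: wooden spoon lying flat, 200 mm long along its x.
- tablet: Bystander: tablet computer lying flat, 140 x 212 x 8 mm.
- pepper_mill: Bystander: turned dark wooden pepper mill, 56 mm across, 162 mm high.
- mug: Bystander: white mug, 78 mm across, 92 mm high.
- salt_jar: Bystander: round clear salt jar with black lid, 84 mm across, 115 mm high.

How it is judged:
By the outcome, as a careful person would: the job done as asked, in the order asked, and still so for the second after the job is handed in, while the arm keeps its last pose, push and grip.
It also fails if it takes over 32 s, if anything falls off the work surface, if the arm or the gripper's body presses on something with over 40 N, if the wrist force passes 120 N, or if a joint passes its speed limit or range.

## Robot

A 6-joint arm with a two-finger parallel gripper is mounted at the origin on the work surface. World frame = base frame: x ahead of the robot, y to its left, z up, the work surface at z = 0. Lengths are in mm, angles in rad, forces in N, time in s.
With the tool pointing down it reaches from about 275 to 850 mm from the base axis. Payload 5.2 kg.
Tool frame: the origin (TCP) lies midway between the tips of the shut fingers; the grasp point (between the pads) lies 19 mm behind it (bot.hold_point_z is the distance from the TCP to the grasp point, in mm); y points along the fingers, x is the direction in which the jaws open and shut, and the axes are right-handed (so a half turn about y gives the same grasp; the last joint's range is limited). The gripper opens to 85 mm and grips with 20 to 120 N. Pads are 22 mm wide; open, the fingers measure 114 mm over their backs; the gripper's body (76 mm by 85 mm) begins 54 mm behind the grasp point. The pads swing forward as they close: fully open they stand 13 mm farther back than shut.
Start: joints at [1.103, 0.259, 1.535, -0, 1.348, -0.203], TCP at [143.921, 530.841, 231.31] pointing down, gripper open.
Joint ranges: [-3.14, 3.14], [-0.91, 2.08], [0.19, 2.58], [-1.22, 4.36], [0.22, 2.71], [-3.12, 3.12]. Speed limits (rad/s): [2.57, 2.57, 3.14, 3.14, 3.14, 3.14].

## Interface

Orientations are given as a rotation vector (axis times angle).
In Python, from cell import bot gives the robot as it stands. Calls block until the motion is done:
- bot.movep(position, orientation): joint-space move of the TCP to a pose.
- bot.servo_line(position, velocity=150, rotation=None, guard=None): straight line of the TCP; rotation=None keeps the orientation; velocity is the mean speed in mm/s. With guard (N) it stops when the force on the tool has changed by that much, and returns True; else False.
- bot.goto_joints(angles): joint-space move.
- bot.open() and bot.gripper_close(strength=None): open the fingers fully, or close them until they stop; strength is the grip in N (None keeps the last).
- bot.hold(seconds).
- bot.inverse_kinematics(position, orientation): joint angles nearest the present ones, or None.
- bot.observe(): the state.
- bot.capture(name): name is "side" or "top" or "wrist"; returns a dict with "pixels" (480x640x3 uint8, blue, green, red), "fx", "fy", "cx", "cy" (pixels), "k1" (the pictures are not rectified: a ray, as slopes to the right and down, at radius r is drawn at 1 + k1 r^2 times it, then the intrinsics apply), "rvec" (rotation vector, rad) and "tvec" (3), from world to camera coordinates, as OpenCV has them. Camera axes: x right, y down, z forward; pixel columns grow to the right and rows downward; lengths in mm; the calibration is good to about 2 mm. A picture is of the moment at which its call begins. There is no depth.
A pose or a line that the arm cannot do raises bot.IKError and nothing moves.
- bot.hand_in(): hands the job in, once; it reports no verdict.
Trained networks look in the newest picture that a camera, given by its name, has taken for a name from the list of things; names that differ only in an ending like _2 or _b are one class to them, and where a whole thing is asked for, a point or a joint stands for the part that bears it (a point fixed in the world has none). Each returns a list of dicts, best first, with "confidence" (0 to 1); they miss things now and then, are a little off and sometimes report something else, mostly with a low value. They report only what shows in the picture. A call takes as long as a camera call.
- bot.find_in(camera, label): "centre" ([x, y, z] in mm, in the coordinates of the camera as it stood for that picture, good to about 4 mm: the middle of the surface that is visible of it).
- bot.regions_of(camera, label): "region" (480x640 bool, what is visible of it).
The state is a dict: "t": time; "joint_positions": joint angles; "qvel": joint speeds; "joint_torque": joint torques, N m; "tcp_pos": TCP position; "orientation": TCP orientation; "wrist_force": force on the tool from outside, world axes, zero at the start; "moment": the same for the moment, N m; "finger_gap": finger opening in mm.
Only numpy, scipy, OpenCV 4.12 (cv2) and the standard library are available. Lean on these libraries where they do the work, as an engineer would, in place of code of your own. Each camera call takes 0.05 s, during which the arm holds its last target. There are 200 camera calls.

## Working session

There is one attempt and no reset: what is moved stays moved. The work goes in short steps, each a Python script; the robot and the scene stay as the last script left them, time stands still between calls to the robot, and variables do not carry over. Pictures are saved under pics/ and viewed, about 8 in all and at most 12, crops included, and the job is handed in when it is done.

```bash
mkdir -p pics; ls; cat > h.py <<'E'
import numpy as np, cv2
from cell import bot
def R(c): return cv2.Rodrigues(np.array(c['rvec'],float))[0]
def t(c): return np.array(c['tvec'],float).ravel()
def toworld(c,p): return R(c).T@(np.array(p,float)-t(c))
def proj(c,P):
    p=R(c)@np.array(P,float)+t(c); s=p[:2]/p[2]; s=s*(1+c['k1']*(s@s))
    return np.array([c['fx']*s[0]+c['cx'],c['fy']*s[1]+c['cy']])
def ray(c,uv,z):
    K=np.array([[c['fx'],0,c['cx']],[0,c['fy'],c['cy']],[0,0,1.]])
    s=cv2.undistortPoints(np.array([[uv]],float),K,np.array([c['k1'],0,0,0.]))[0,0]
    d=R(c).T@np.array([s[0],s[1],1]); o=-R(c).T@t(c)
    return o+d*(z-o[2])/d[2]
E
cat > a.py <<'E'
from h import *
for n in ['top','side']:
    c=bot.capture(n); cv2.imwrite(f'pics/{n}0.png',c['pixels'])
    print(n,'cam at',(-R(c).T@t(c)).round(),c['fx'],c['k1'])
    for l in ['stand','jaw_edge','carriage','lever_pin','lever_tip','mark','jar_square','jar_round','shaker','spoon','tablet','pepper_mill','mug','salt_jar']:
        print(l,[(toworld(c,d['centre']).round(1).tolist(),proj(c,toworld(c,d['centre'])).round().tolist(),round(d['confidence'],2)) for d in bot.find_in(n,l)[:2]])
print(bot.observe())
E
python3 a.py
```

```text
pics
top cam at [ 264.   24. 1451.] 488.05222642522824 -0.0428858472366714
stand [([513.1, 104.4, 12.7], [310.0, 259.0], 0.62)]
jaw_edge [([527.6, 72.5, 98.2], [321.0, 250.0], 0.68)]
carriage [([531.5, 71.4, 100.5], [321.0, 248.0], 0.63), ([673.7, -374.0, 120.6], [483.0, 215.0], 0.62)]
lever_pin []
lever_tip []
mark [([511.0, 104.6, 13.2], [310.0, 260.0], 0.75)]
jar_square [([611.5, 170.8, 96.8], [290.0, 218.0], 0.71)]
jar_round [([660.4, 43.4, 92.1], [336.0, 207.0], 0.87), ([380.8, -82.7, 13.3], [368.0, 310.0], 0.29)]
shaker [([391.1, 72.5, 89.7], [315.0, 298.0], 0.73)]
spoon [([378.4, -83.0, 16.1], [368.0, 311.0], 0.97)]
tablet [([460.4, 496.2, 9.3], [178.0, 262.0], 0.74), ([672.7, -374.5, 124.4], [483.0, 215.0], 0.59)]
pepper_mill [([674.3, -373.5, 122.1], [483.0, 214.0], 0.69)]
mug [([420.8, -415.1, 44.5], [485.0, 308.0], 0.71), ([537.4, -307.9, 117.5], [457.0, 260.0], 0.49)]
salt_jar [([536.3, -306.0, 116.9], [456.0, 260.0], 0.95)]
side cam at [ 118. -942.  673.] 443.56416347634615 -0.08709336472360425
stand [([510.7, 77.3, 62.2], [300.0, 237.0], 0.57)]
jaw_edge [([524.7, 61.4, 
[... 680 characters left out ...]
320.0], 0.6)]
{'t': 1.5, 'joint_positions': array([ 1.10317463e+00,  2.58605261e-01,  1.53500832e+00, -1.26293613e-06,
        1.34801732e+00, -2.02787613e-01]), 'qvel': array([ 6.02357183e-05, -3.37368584e-04,  6.98991687e-04, -1.08679922e-03,
        9.15433049e-04,  3.76099040e-04]), 'joint_torque': array([-1.64282825e-03, -4.45924544e+01, -2.90888000e+01, -4.69310289e-04,
        1.28617074e-03,  1.18117953e-05]), 'tcp_pos': array([143.93065569, 530.82749416, 231.30356197]), 'orientation': array([-1.32293169, -1.0118964 ,  1.01195285]), 'wrist_force': array([ 0.12269926, -0.15595952,  0.1048747 ]), 'moment': array([-0.01925628, -0.00055385, -0.04244104]), 'finger_gap': 85.31562665477227}
```

```bash
python3 - <<'E'
from h import *
a=cv2.imread('pics/top0.png')[190:330,240:400]; b=cv2.imread('pics/side0.png')[180:290,220:380]
a=cv2.resize(a,None,fx=4,fy=4,interpolation=cv2.INTER_CUBIC)
cv2.imwrite('pics/c0.png',a)
o=bot.observe(); print(cv2.Rodrigues(o['orientation'])[0].round(3))
c=bot.capture('wrist'); p=-R(c).T@t(c); Rt=cv2.Rodrigues(o['orientation'])[0]
print('cam in tool',Rt.T@(p-o['tcp_pos']),'cam axes in tool',(Rt.T@R(c).T).round(3),c['fx'],c['k1'])
E
```

```text
[[ 0.262 -0.    -0.965]
 [ 0.965 -0.     0.262]
 [-0.    -1.     0.   ]]
cam in tool [  -0.89563235 -142.38733967   69.81182417] cam axes in tool [[ 1.    -0.001 -0.   ]
 [ 0.    -0.273  0.962]
 [-0.001 -0.962 -0.273]] 415.8880495848693 -0.08202996168565037
```

View pics/c0.png

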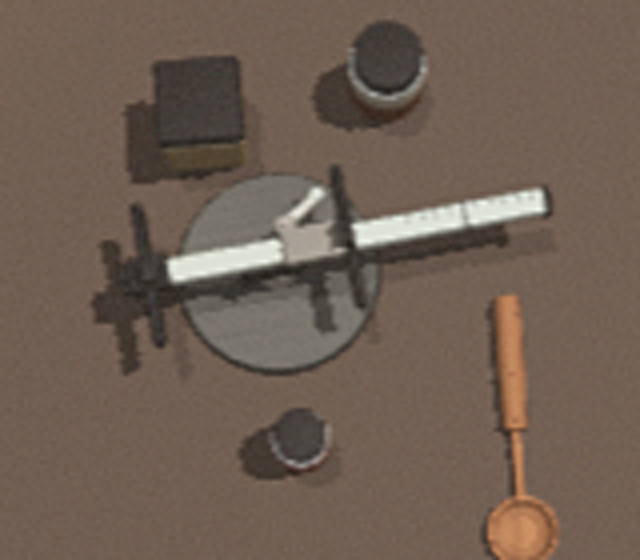

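The crop shows the rail running left to right, with the outer end at crop (550,200), the long line at (465,213), the open lever up and left of the lip at (315,195), and the lip bar at (345,235). The holder's +x points roughly along world +x, with a yaw of about 0.17. Next I move the wrist camera over it.

```bash
cat >> h.py <<'E'
def ori(yaw,flip=1):
    xh=np.array([np.cos(yaw),np.sin(yaw),0]); yh=np.array([-np.sin(yaw),np.cos(yaw),0])
    return cv2.Rodrigues(np.stack([-xh*flip,[0,0,-1],-yh*flip],1))[0].ravel()
E
python3 - <<'E'
from h import *
c=bot.capture('top')
f=lambda u,v,z=90: ray(c,(240+u/4,190+v/4),z)
end=f(548,201); fix=f(165,269); m=f(465,213); print(end,fix,m)
d=end-fix; yaw=np.arctan2(d[0],-d[1]); print('yaw',yaw,np.linalg.norm(d),np.linalg.norm(end-m))
p=m.copy(); p[2]=200; p[:2]+= (fix-end)[:2]/np.linalg.norm(d)*40
for fl in (1,-1): print(fl,bot.inverse_kinematics(p,ori(yaw,fl)), bot.inverse_kinematics(m-[0,0,30],ori(yaw,fl)))
bot.movep(p,ori(yaw,1))
c=bot.capture('wrist'); cv2.imwrite('pics/w1.png',c['pixels'])
np.save('w1.npy',c,allow_pickle=True)
for l in ['jaw_edge','carriage','lever_pin','lever_tip','mark','stand']:
    print(l,[(toworld(c,d['centre']).round(1).tolist(),proj(c,toworld(c,d['centre'])).round().tolist(),round(d['confidence'],2)) for d in bot.find_in('wrist',l)[:2]])
print(bot.observe()['t'],bot.observe()['tcp_pos'],bot.observe()['joint_positions'])
E
```

```text
[574.59276542 -84.46749873  90.        ] [496.02869921 180.98403117  90.        ] [559.44809053 -26.36693201  90.        ]
yaw 0.2877498362164837 276.8335731508649 60.041960578777385
1 [-0.18163832  0.27840782  1.58712423  0.          1.27606061  2.6722045 ] [-2.46241871e-01  4.46675979e-01  1.72192580e+00 -4.44089210e-16
  9.72990871e-01  2.60760095e+00]
-1 [-1.81638316e-01  2.78407817e-01  1.58712423e+00 -8.88178420e-16
  1.27606061e+00 -4.69388152e-01] [-2.46241871e-01  4.46675979e-01  1.72192580e+00 -8.88178420e-16
  9.72990871e-01 -5.33991707e-01]
jaw_edge [([528.6, 57.5, 97.8], [332.0, 317.0], 0.86), ([546.8, 85.5, 94.4], [294.0, 345.0], 0.2)]
carriage [([531.6, 62.4, 99.0], [325.0, 324.0], 0.59)]
lever_pin [([546.7, 84.3, 95.0], [294.0, 344.0], 0.94)]
lever_tip [([548.8, 84.1, 92.9], [292.0, 341.0], 0.6)]
mark [([537.6, 67.3, 84.1], [315.0, 318.0], 0.56), ([529.2, 60.7, 98.9], [330.0, 322.0], 0.55)]
stand [([534.7, 66.3, 84.0], [319.0, 317.0], 0.83)]
4.3917 [548.07204655  12.27901464 200.01671506] [-1.81114212e-01  2.78360915e-01  1.58714594e+00  5.95867187e-08
  1.27608197e+00  2.67212128e+00]
```

View pics/w1.png

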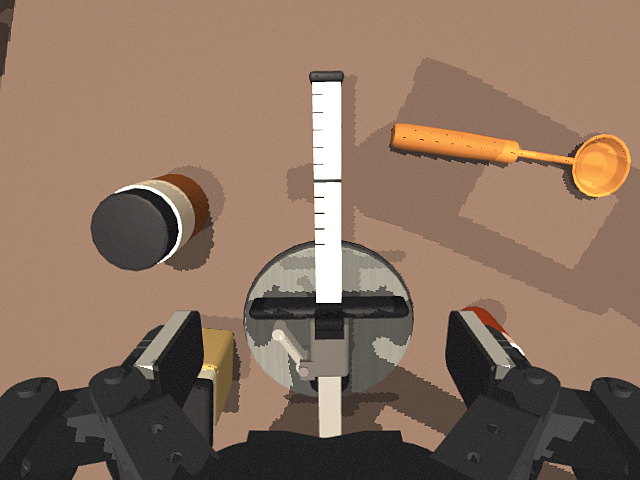

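The wrist view shows the rail almost vertical with its end cap at (327,76), the long line at (327,181), the lip bar spanning (250..411, 297..318), and the lever tip open at (278,335). I'll fit the rail and lip numerically and plan the approach.

```bash
cat >> h.py <<'E'
def measure(c,lip=True):
    g=c['pixels'].astype(int).min(2); H={}
    yaw0=0.2877
    # rail edges on rows (white strip), upper part only
    L=[];Rr=[]
    for v in range(90,292,3):
        xs=np.where(g[v,295:360]>215)[0]
        if len(xs)>15: L.append(ray(c,(295+xs[-1]+.5,v),90)[:2]); Rr.append(ray(c,(295+xs[0]-.5,v),90)[:2])
    return np.array(L),np.array(Rr)
E
python3 - <<'E'
from h import *
c=np.load('w1.npy',allow_pickle=True).item()
L,Rr=measure(c)
for A in (L,Rr):
    vx,vy,x0,y0=cv2.fitLine(A.astype(np.float32),cv2.DIST_HUBER,0,.01,.01).ravel(); s=-np.sign(vy); print('yaw',np.arctan2(vx*s,-vy*s),len(A)); 
print('width',np.median(np.linalg.norm(L-Rr,axis=1)))
g=c['pixels'].astype(int).sum(2)//3
print('col318-338 mark', g[174:190,322:338].mean(1).round())
print('rail end', g[70:86,318:336].mean(1).round())
print('lip rail edge', g[296:310,322:338].mean(1).round())
print('wing L', g[290:325,262:285].mean(1).round()); print('wing R', g[290:325,375:400].mean(1).round())
E
```

```text
yaw 0.2979675 67
yaw 0.29894266 67
width 16.370932803441757
col318-338 mark [255. 255. 255. 255. 255. 147.  59.  51. 213. 255. 255. 255. 254. 254.
 254. 254.]
rail end [127.  65.  58.  86. 100.  93.  85.  77.  65.  52.  29.  59. 255. 255.
 255. 255.]
lip rail edge [255. 255. 255. 255. 255. 255. 254.   0.  26.  34.  36.  40.  36.  30.]
wing L [139. 118.  92.  96.  97.  94.  95.  56.  24.  30.  33.  32.  33.  32.
  32.  34.  33.  36.  44.  46.  56.  57.  57.  55.  45.  36.  33.  32.
  30.  60.  98. 104. 105. 105. 105.]
wing R [132. 119. 108. 112. 114. 106.  29.  25.  28.  30.  29.  31.  30.  32.
  31.  31.  37.  45.  49.  54.  53.  50.  42.  38.  37.  33.  32.  38.
  70.  95.  92.  91.  90.  90.  90.]
```

```bash
python3 - <<'E'
from h import *
c=np.load('w1.npy',allow_pickle=True).item()
m=ray(c,(327.5,180.35),90); e=ray(c,(328.5,302.5),90); w=ray(c,(330,298),99)
yaw=.2985; y=np.array([-np.sin(yaw),np.cos(yaw),0]); x=np.array([np.cos(yaw),np.sin(yaw),0])
L,Rr=measure(c); mid=np.median(((L+Rr)/2)@x[:2])
print('mark',m,'edge',e,'dist',(e-m)@y,(w-m)@y,'x',m@x,e@x,mid)
for uv,z in [((250,298),99),((411,297),99)]: print((ray(c,uv,z)@x)-mid,(ray(c,uv,z)-m)@y)
for n,uv in [('tip',(278,335)),('pin',(303,370))]: print(n,ray(c,uv,95)@x-mid,(ray(c,uv,95)-e)@y-8)
M=x*mid+y*(m@y); print('M',M)
def W(xh,yh,z): return (M+x*xh+y*(yh+108))[:2].tolist()+[z]
for yh in (-9,-89): print(yh,W(4,yh,60),bot.inverse_kinematics(W(4,yh,60),ori(yaw)))
E
```

```text
mark [556.2749349  -25.15352311  90.        ] edge [532.70280834  51.41284157  90.        ] dist 80.11275300313226 73.0480233613416 x 524.2784101923106 524.2658363804089 524.491079118871
49.60646504845863 72.61715526244133
-52.551449221282155 73.02753891929638
tip 33.45389097787347 12.91343019037911
pin 17.56942431737332 39.773577702175444
M [556.47819933 -25.09097997   0.        ]
-9 [531.1867139801273, 70.7074582634288, 60] [-7.59338306e-02  4.11039615e-01  1.78274277e+00 -4.44089210e-16
  9.47810269e-01  2.76715882e+00]
-89 [554.7136635805158, -5.754837297852731, 60] [-2.11458400e-01  4.38827508e-01  1.73543682e+00 -4.44089210e-16
  9.67328328e-01  2.63163425e+00]
```

Everything is consistent: the jaw is at home (80.1 mm from the line) and the lever is at about 0.5 rad. Now I descend straddling the carriage and pull to about 2 mm short of the line.

```bash
cat >> h.py <<'E'
yaw=.2985; yv=np.array([-np.sin(yaw),np.cos(yaw),0]); xv=np.array([np.cos(yaw),np.sin(yaw),0])
M=np.array([556.478,-25.091,0])
def W(xh,yh,z): return (M+xv*xh+yv*(yh+108))[:2].tolist()+[z]
def st(s=''):
    o=bot.observe(); d=o['tcp_pos']-M; f=o['wrist_force']
    print(s,'t',round(o['t'],2),'holder xy z',round(d@xv,2),round(d@yv-108,2),round(d[2],2),'F xyz',round(f@xv,1),round(f@yv,1),round(f[2],1),'gap',round(o['finger_gap'],2))
E
python3 - <<'E'
from h import *
bot.movep(W(4,-4,130),ori(yaw)); st('above')
print(bot.servo_line(W(4,-4,60),100,guard=12)); st('down')
print(bot.servo_line(W(4,-30,60),50,guard=25)); st('pull1')
bot.servo_line(W(4,-87,60),50,guard=25); st('pull2')
c=bot.capture('wrist'); cv2.imwrite('pics/w2.png',c['pixels']); np.save('w2.npy',c,allow_pickle=True)
E
```

```text
above t 4.87 holder xy z 3.87 -3.44 129.64 F xyz 0.3 -0.4 0.2 gap 85.19
False
down t 5.72 holder xy z 4.63 -4.43 60.66 F xyz 0.2 -0.0 -0.2 gap 85.34
False
pull1 t 6.38 holder xy z 4.22 -30.21 60.09 F xyz 1.8 3.0 2.5 gap 85.62
pull2 t 7.67 holder xy z 4.24 -86.37 59.97 F xyz 2.3 5.5 2.2 gap 85.44
```

View pics/w2.png

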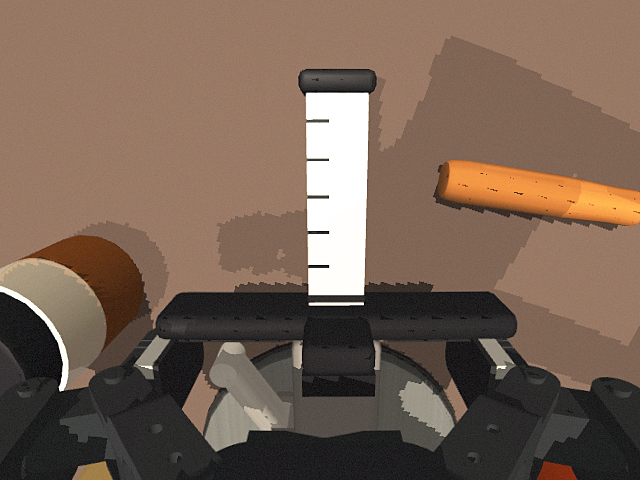

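The pull is working. The lip's outer face meets the rail at about row 306, just short of the line at about rows 296–301 (columns 308–366). The lever is still open at (230,350). I'll measure the remaining gap.

```bash
python3 - <<'E'
from h import *
c=np.load('w2.npy',allow_pickle=True).item()
g=c['pixels'].astype(int).sum(2)//3
for s in ((315,325),(330,345),(350,360)): print(g[288:312,s[0]:s[1]].mean(1).round().astype(int).tolist())
for v in (294.5,301.5,305.5): print(v,(ray(c,(337,v),90)-M)@yv-108)
E
```

```text
[253, 253, 253, 253, 253, 255, 255, 85, 30, 44, 46, 47, 42, 40, 156, 255, 255, 173, 4, 24, 30, 28, 28, 30]
[253, 253, 253, 253, 253, 255, 255, 87, 31, 45, 45, 45, 40, 41, 158, 255, 255, 172, 3, 26, 29, 29, 29, 31]
[253, 253, 253, 253, 253, 255, 255, 84, 32, 43, 47, 46, 39, 41, 168, 255, 255, 79, 11, 26, 28, 29, 29, 27]
294.5 -109.26525181357951
301.5 -107.05204718287857
305.5 -105.77621209690543
```

```bash
cat >> h.py <<'E'
def gap(c):
    # edge - mark along holder y, on rail top; also returns raw rows
    r=[]
    for a in (315,325,335,345,355):
        col=c['pixels'][270:330,a:a+8].astype(int).sum(2).mean(1)/3
        r.append(col)
    return np.mean(r,0).round().astype(int)
def show(c,name):
    cv2.imwrite(f'pics/{name}.png',c['pixels']); np.save(name+'.npy',c,allow_pickle=True)
    print(gap(c)[12:48].tolist(), 'mark pred row',proj(c,M+[0,0,90]).round(2))
E
python3 - <<'E'
from h import *
bot.hold(.2); st('settled')
bot.servo_line(W(4,-89.1,60),20,guard=25); bot.hold(.25); st()
show(bot.capture('wrist'),'w3')
E
```

```text
settled t 7.92 holder xy z 4.23 -86.3 59.99 F xyz 2.7 5.4 2.6 gap 85.41
 t 8.43 holder xy z 4.24 -88.36 59.96 F xyz 2.8 5.6 2.0 gap 85.16
[255, 255, 255, 255, 255, 255, 255, 255, 255, 255, 255, 255, 255, 255, 255, 255, 255, 255, 255, 245, 18, 51, 56, 56, 34, 36, 37, 37, 37, 37, 37, 38, 39, 42, 45, 47] mark pred row [335.98 304.82]
```

The edge is at about -107.9 against the line at -108. Now I squeeze the lever shut while holding.

```bash
python3 - <<'E'
from h import *
bot.gripper_close(30); st('closed'); bot.hold(.3); st()
show(bot.capture('wrist'),'w4')
E
```

```text
closed t 9.02 holder xy z 4.63 -88.4 60.68 F xyz 2.9 6.2 7.7 gap 33.07
 t 9.32 holder xy z 4.67 -88.43 60.68 F xyz 2.4 6.2 9.2 gap 32.59
[255, 255, 255, 255, 255, 255, 255, 255, 255, 255, 255, 255, 255, 255, 255, 255, 255, 255, 255, 15, 49, 55, 55, 33, 34, 36, 35, 36, 36, 36, 37, 37, 40, 43, 46, 37] mark pred row [337.09 303.92]
```

View pics/w4.png

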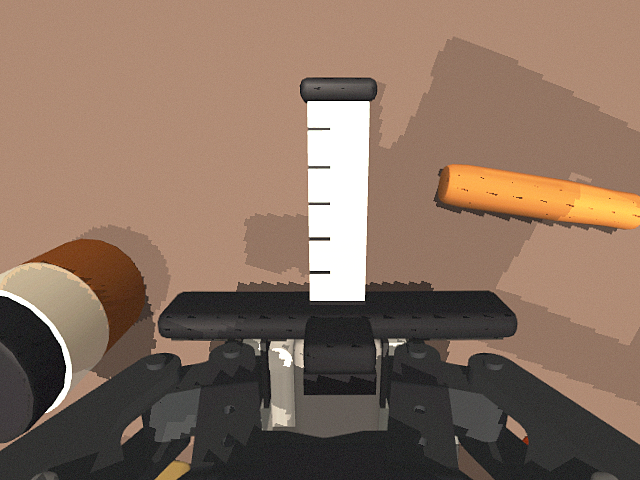

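The pads closed to 32.6 mm and the lever lies along the carriage at columns 270–296. The lip edge at row ~304.5 coincides with the line's centre. One closer check of the lever before handing in.

```bash
python3 - <<'E'
from h import *
c=bot.capture('wrist'); s=bot.capture('top'); d=bot.capture('side')
u,v=proj(s,M+[0,0,90]).astype(int); a,b=proj(d,M+[0,0,90]).astype(int); k=cv2.INTER_CUBIC
w=cv2.resize(c['pixels'][280:440,200:460],(520,320),interpolation=k)
p=cv2.resize(s['pixels'][v-40:v+40,u-50:u+50],(400,320)[:2] if 0 else (375,280),interpolation=k); q=cv2.resize(d['pixels'][b-40:b+40,a-50:a+50],(375,280),interpolation=k)
o=np.zeros((600,750,3),np.uint8); o[:320,:520]=w; o[320:,:375]=p; o[320:,375:]=q
cv2.imwrite('pics/chk.png',o); st()
E
```

```text
t 9.52 holder xy z 4.64 -88.4 60.68 F xyz 1.9 6.7 5.9 gap 33.34
```

View pics/chk.png

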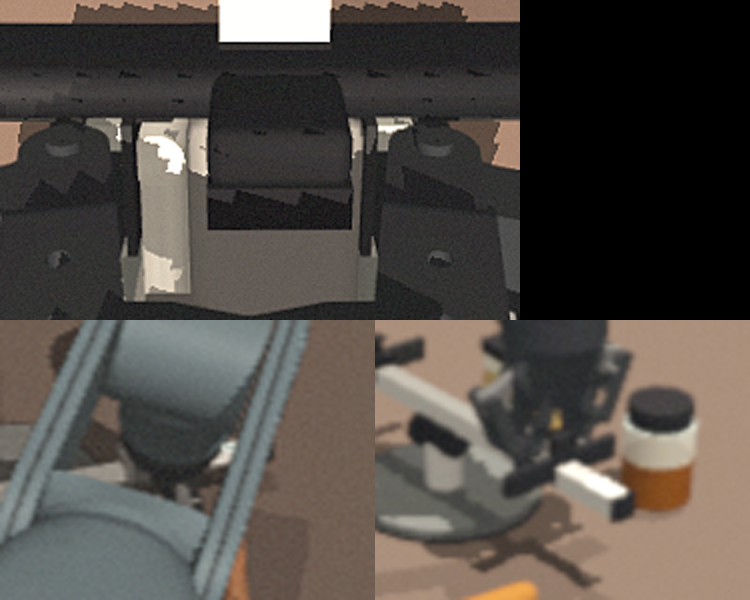

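The lever is flat and parallel to the carriage (crop columns 140–190), with a pad on each side at columns ~130 and ~365. The lip is at the line, so I'm handing in.

```bash
python3 -c "
from h import *
bot.hand_in(); st()"
```

```text
the job is handed in; nothing more can be done
the job is handed in; nothing more can be done
```

The jaw is pulled out to the long line and the cam lever was then squeezed shut. I handed the job in with the fingers still pinching the carriage and lever at a 30 N grip. It took about 9.5 s of the 32 s allowed.

**How it went:** I found the holder with the wrist camera and lowered the open fingers on either side of the carriage. I pulled the jaw out by its wings and stopped about 2 mm short to measure. Then I moved it to the line and closed the fingers on the lever there.

**Last checks before handing in:**
- **Jaw position:** the lip's outer face was within about 0.2 mm of the line's centre in the wrist picture. That relies on the camera calibration, which is good to about 2 mm, but the line and the lip are seen side by side.
- **Lever:** it lay flat and parallel to the carriage, with a pad touching each side.
- **Finger opening:** it read 32.6 to 33.3 mm, slightly under the nominal 34 mm. I put that down to soft pads or reading noise.
- **Forces:** the wrist force components stayed below about 10 N at every reading.
- **Bystanders:** the jars, tablet and other things showed no contact, judged by the low forces and the parts of the scene still in view. I did not re-measure each one at the end, and the arm hid the holder in the top camera.

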